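# Sediment check at the tube incubator

### The job

Raise the incubator's stiff lid until it stands upright (a right angle to the bench, where its hinge holds it), so that its white lining makes a background for the samples. Then take the rack with the tubes in it (the other rack in there is empty) and lift it straight up out of its well, level so that the sediment is not stirred, and finish the program while still holding it, steady and level, directly over its well with its underside about 7 cm above the metal block. Leave the lid up, the tubes in their places, the empty rack in its well and the things round the incubator where they are.

Things in the scene. Friction and masses are not known exactly. Their poses are not given: they have to be found in the camera images.
- incubator: white bench incubator for tube racks, 208 x 282 mm, 85 mm high without its lid, fixed. Origin at the centre of its underside on the bench; x points to its back, where the lid is hinged, y to its left along wells and racks, z up. Its top is an aluminium block, surface at z = 0.085, with two slot wells along y; a rack stands in each, 26 mm of it above the block
- lid (a joint): lid angle, rad: 0 shut, 1.571 upright, 2.0 the stop; may start a little ajar. A hood 178 (x) x 252 x 82 mm high, 0.4 kg, over both racks, hinged along its lower rear edge. The hinge is stiff: 5 to 6 N at the handle raises it and it stays where it is left. Upright it stands wholly behind the hinge line, open side to the robot
- lid_handle (a point): grip point of the lid's pull grip, a flat bar 26 mm wide (incubator's y) and 16 mm thick that sticks out 54 mm from the middle of the lid's front face; pinch its sides, fingers closing along y: the point is 40 mm out, and the grip can turn between the fingers as the lid swings. Lid shut: 222 mm in front of the hinge line, 52 mm above it (137 mm above the bench); upright: 222 mm above, 52 mm behind
- lid_hinge (a point): middle of the lid's hinge line, which runs along the incubator's y at x = +0.096, z = 0.085 in the incubator's frame; does not move
- well_front (a point): centre of the mouth of the front well, at x = -0.043, z = 0.085 in the incubator's frame; the well is 28 x 210 mm and 34 mm deep, about 2.5 mm of play round a rack; axes as the incubator's
- well_rear (a point): centre of the mouth of the rear well, at x = +0.027, z = 0.085 in the incubator's frame; otherwise the same as the front well, 70 mm behind it
- loaded_rack: white ten-place tube rack with four tubes in it, in the front or the rear well (it varies). 23 mm wide (x), 205 mm long (y), 60 mm high, about 85 g, origin at the centre of its underside, z up. Grasp across its 23 mm width at mid length on the upper side rails (z = 0.048 to 0.060 in its frame); its four middle places, y = -40 to +40 mm, are empty
- tube_a: one of four capped round-bottomed sample tubes, about 16 mm across and 97 mm long, standing loose in the last place at the -y end of the loaded rack (y = -88.5 mm in the rack's frame), its cap 42 mm above the rack's top edge; origin at its foot, z up its length
- tube_b: one of four capped round-bottomed sample tubes, about 16 mm across and 97 mm long, standing loose in the third place from the -y end of the loaded rack (y = -49.5 mm in the rack's frame), its cap 42 mm above the rack's top edge; origin at its foot, z up its length
- tube_c: one of four capped round-bottomed sample tubes, about 16 mm across and 97 mm long, standing loose in the last place but one at the +y end of the loaded rack (y = +69.0 mm in the rack's frame), its cap 42 mm above the rack's top edge; origin at its foot, z up its length
- tube_d: one of four capped round-bottomed sample tubes, about 16 mm across and 97 mm long, standing loose in the last place at the +y end of the loaded rack (y = +88.5 mm in the rack's frame), its cap 42 mm above the rack's top edge; origin at its foot, z up its length
- empty_rack: the same kind of rack, empty, in the other well; origin at the centre of its underside
- timer: bystander: white bench timer, 72 x 64 x 20 mm, lying to the right of the incubator near the robot; origin at the centre of its underside
- specimen_cup: bystander: specimen cup with a white screw lid, 62 mm across, 70 mm high, to the right of the incubator; origin at the centre of its underside
- reagent_carton: bystander: small white reagent carton, 50 x 60 x 104 mm, standing to the left of the incubator; origin at the centre of its underside

How it is judged:
By the outcome, as a careful person would: the job done as asked, in the order asked, and still so for the second after the job is handed in, while the arm keeps its last pose, push and grip.
It also fails if it takes over 54 s, if anything falls off the work surface, if the arm or the gripper's body presses on something with over 40 N, if the wrist force passes 120 N, or if a joint passes its speed limit or range.

### The arm

A 7-joint arm with a two-finger parallel gripper is mounted at the origin on a cart in front of the work surface, level with it; the furniture and walls round the work are solid. World frame = base frame: x ahead of the robot, y to its left, z up, the work surface at z = 0. Lengths are in m, angles in rad, forces in N, time in s.
With the tool pointing down it reaches from about 0.4 to 0.9 m from the base axis. Payload 5.5 kg.
Tool frame: the origin (TCP) lies on the centre line of the jaws, within the pads' length; the fingertips stand 25 mm ahead of it and the grasp point (between the pads) lies 6 mm ahead of it; z points along the fingers, y is the line along which they close (so a half turn about z gives the same grasp; the last joint's range is limited). The gripper opens to 85 mm and grips with 20 to 120 N. Pads are 22 mm wide; open, the fingers measure 114 mm over their backs; the gripper's body (76 mm by 85 mm) begins 54 mm behind the grasp point. The pads swing forward as they close: fully open they stand 13 mm farther back than shut.
Start: joints at [1.504, 0.501, -0.427, 1.55, 0.221, 1.138, -0.21], TCP at [0.211, -0.615, 0.256] pointing down, gripper open.
Joint ranges: [-2.88, 2.88], [-0.31, 2.03], [-1.54, 1.56], [0.2, 2.42], [-1.41, 4.55], [0.19, 2.02], [-2.57, 2.57]. Speed limits (rad/s): [2.57, 2.57, 3.14, 3.14, 3.14, 3.14, 3.14].

### API

Orientations are given as a unit quaternion [w, x, y, z].
In Python, from cell import sense, cams, ticket gives the robot as it stands.
- The arm moves only by the shell command python3 -m pendant 'ROWS' [OPENING] [FORCE]. ROWS is JSON, a list of rows, each a list of 2 entries, a list of its own where there are three numbers: the shift along the world's x, y, z in mm, then the turn about the world's z in degrees. A call has exactly 8 rows; each row is the pose to reach, as a shift and turn from the pose commanded when the call began; what a row does not reach only later rows make up. A row lasts 1/12 s, in which the tool goes at most 41.7 mm and 7.16 degrees, less where a joint would pass 70% of its speed; a pose out of reach is approached as far as the arm can. A call with a gripper value outside its range is refused whole. OPENING is the opening, from 0 (shut) to 1 (fully open), set as the call begins (- or left out, the last holds). The fingers move at their own pace and stop on an object; FORCE is the grip in N (left out, the last holds). Time passes only in rows, so rows that repeat a pose let the fingers close, or fill a call up. It gives the time, the measured TCP pose, the force, the opening and the grip force at its end, in the units of the state.
- sense(): the state, without advancing time (a new reading comes with each control period).
- cams.capture(name): name is "side" or "top"; returns the picture (480x640x3 uint8, red, green, blue); there is no depth.
- cams.camera_model(name): a dict with "vertical_fov" (degrees; the focal length in pixels is half the picture's height over the tangent of half this angle, whatever the lens; pixels are square), "cx", "cy" (the principal point, pixels), "rvec" (rotation vector, rad) and "tvec" (3), from world to camera coordinates, as OpenCV has them. Camera axes: x right, y down, z forward; pixel columns grow to the right and rows downward; lengths in m; the calibration is good to about 2 mm. A picture is of the moment at which its call begins. camera_model takes no time and is no camera call.
- ticket.hand_in(): hands the job in; it is judged then, once.
The state is a dict: "clock": time; "joint_pos": joint angles; "joint_velocities": joint speeds; "effort": joint torques, N m; "ee_pos": TCP position; "tcp_rot": TCP orientation; "contact_force": force on the tool from outside, world axes, zero at the start; "torque": the same for the moment, N m; "width": finger opening in m; "grip_force": force on a finger pad.
Only numpy, scipy, OpenCV 4.12 (cv2) and the standard library are available. Lean on these libraries where they do the work, as an engineer would, in place of code of your own. Each camera call takes 0.05 s, during which the arm holds its last target. There are 200 camera calls.

## Working session

There is one attempt and no reset: what is moved stays moved. The work goes in short steps, Python scripts to look and compute and a shell command to move; the robot and the scene stay as the last step left them, time stands still between calls to the robot, and variables do not carry over. Pictures are saved under pics/ and viewed, at most 10 in all, crops included, and the job is handed in when it is done.

```bash
ls; mkdir -p pics; cat > h.py <<'E'
import numpy as np, cv2
from cell import sense, cams, ticket
def cap(n,f):
    im=cams.capture(n); cv2.imwrite('pics/'+f,im[:,:,::-1]); return im
def cam(n):
    m=cams.camera_model(n); f=240/np.tan(np.radians(m['vertical_fov'])/2)
    K=np.array([[f,0,m['cx']],[0,f,m['cy']],[0,0,1]]); return m,K,cv2.Rodrigues(np.array(m['rvec'],float))[0],np.array(m['tvec'],float)
def onz(n,uv,z):
    m,K,R,t=cam(n); c=-R.T@t; d=R.T@np.linalg.inv(K)@np.array([*uv,1.]); return c+d*(z-c[2])/d[2]
def proj(n,p):
    m,K,R,t=cam(n); return cv2.projectPoints(np.array(p,float).reshape(-1,3),np.array(m['rvec'],float),t,K,None)[0].reshape(-1,2)
E
python3 - <<'E'
from h import *
cap('top','t0.png');cap('side','s0.png')
for n in('top','side'):
    m,K,R,t=cam(n);print(m,-R.T@t)
s=sense();print({k:np.round(v,3) for k,v in s.items()})
E
```

```text
pics
{'vertical_fov': 51.55508703638543, 'cx': 312.9335949975911, 'cy': 234.37311858524822, 'rvec': array([ 2.11791746, -2.14171129,  0.15287299]), 'tvec': array([-0.00580778,  0.55138818,  1.10245907])} [ 0.3679177  -0.03066127  1.17608465]
{'vertical_fov': 55.02012243057031, 'cx': 319.5873209204537, 'cy': 237.01261545863957, 'rvec': array([ 0.25027236, -2.99794293,  0.73686241]), 'tvec': array([0.54176507, 0.15906097, 1.05458487])} [0.47163213 0.43309524 1.01042103]
{'clock': np.float64(0.1), 'joint_pos': array([ 1.504,  0.502, -0.427,  1.551,  0.221,  1.138, -0.21 ]), 'joint_velocities': array([ 0.002, -0.002, -0.   , -0.003, -0.   , -0.001,  0.001]), 'effort': array([-1.1000e-02, -5.7082e+01, -5.8390e+00, -2.8175e+01,  1.1000e-02,
        5.0000e-03, -0.0000e+00]), 'ee_pos': array([ 0.21 , -0.614,  0.255]), 'tcp_rot': array([-0.001,  0.986,  0.164, -0.   ]), 'contact_force': array([ 0.025,  0.368, -0.003]), 'torque': array([-0.003, -0.013,  0.017]), 'grip_force': np.float64(0.0), 'width': np.float64(0.086)}
```

View pics/t0.png

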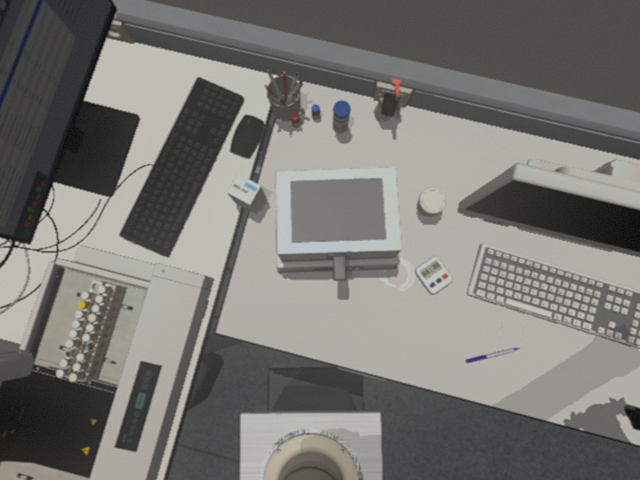

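View pics/s0.png

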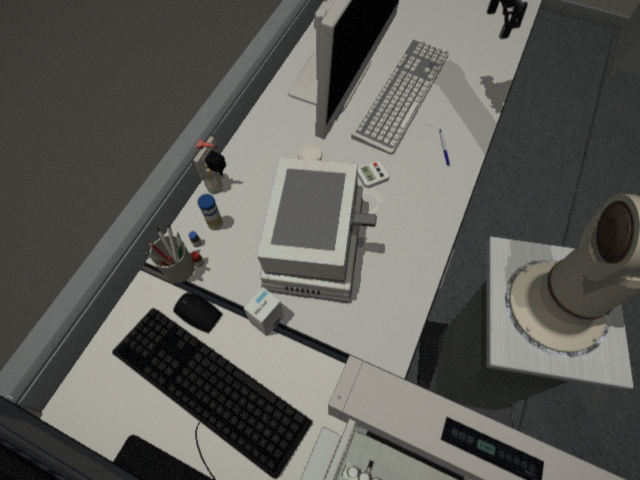

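The top view shows the incubator centred near (338,215), its handle tip near (340,278), carton at (244,190), cup at (431,202) and timer at (434,274). The side view shows the handle tip near (375,220). I'll enlarge both views next.

```bash
python3 - <<'E'
from h import *
a=cv2.imread('pics/t0.png')[155:295,265:415];b=cv2.imread('pics/s0.png')[150:310,250:390]
a=cv2.resize(a,(428,400),interpolation=cv2.INTER_CUBIC)
b=cv2.resize(b,(350,400),interpolation=cv2.INTER_CUBIC)
cv2.imwrite('pics/c0.png',np.hstack([a,b]))
E
```

```text
(no output)
```

View pics/c0.png

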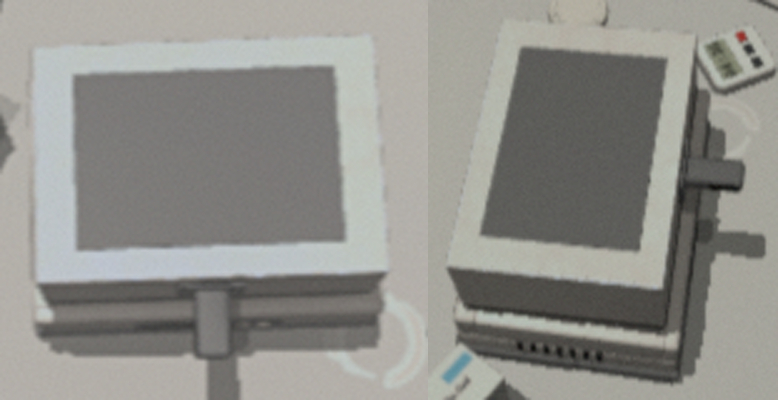

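The crop shows the lid's top corners clearly in both views, and the handle's outer end at crop (212,357) in top and (743,173) in side. I'll triangulate from these.

```bash
python3 - <<'E'
from h import *
T={'BL':(33,48),'BR':(372,37),'FR':(386,270),'FL':(36,285),'tip':(212,357),'root':(211,292)}
S={'BL':(449,266),'BR':(506,20),'FR':(697,34),'FL':(665,290),'tip':(743,173),'root':(686,171)}
def P(n):
    m,K,R,t=cam(n); return K@np.c_[R,t]
Pt,Ps=P('top'),P('side'); X={}
for k in T:
    a=np.array(T[k])/2.853+[265,155]; b=(np.array(S[k])-[428,0])/2.5+[250,150]
    h=cv2.triangulatePoints(Pt,Ps,a.reshape(2,1),b.reshape(2,1))[:,0];X[k]=h[:3]/h[3]
    print(k,X[k].round(4),(proj('top',X[k])[0]-a).round(1),(proj('side',X[k])[0]-b).round(1))
for p,q in('FL FR','BL BR','FL BL','FR BR','root tip'):pass if 0 else None
E
python3 - <<'E'
E
```

```text
File "<stdin>", line 11
    for p,q in('FL FR','BL BR','FL BL','FR BR','root tip'):pass if 0 else None
                                                                ^^
SyntaxError: invalid syntax
```

```bash
python3 - <<'E'
from h import *
T={'BL':(33,48),'BR':(372,37),'FR':(386,270),'FL':(36,285),'tip':(212,357),'root':(211,292)}
S={'BL':(449,266),'BR':(506,20),'FR':(697,34),'FL':(665,290),'tip':(743,173),'root':(686,171)}
def P(n):
    m,K,R,t=cam(n); return K@np.c_[R,t]
Pt,Ps=P('top'),P('side'); X={}
for k in T:
    a=np.array(T[k])/2.853+[265,155]; b=(np.array(S[k])-[428,0])/2.5+[250,150]
    h=cv2.triangulatePoints(Pt,Ps,a.reshape(2,1),b.reshape(2,1))[:,0];X[k]=h[:3]/h[3]
    print(k,X[k].round(4),(proj('top',X[k])[0]-a).round(1),(proj('side',X[k])[0]-b).round(1))
for e in('FL FR','BL BR','FL BL','FR BR','root tip'):
    p,q=e.split();d=X[q]-X[p];print(e,d.round(4),np.linalg.norm(d).round(4),np.degrees(np.arctan2(d[1],d[0])).round(1))
E
```

```text
BL [0.6651 0.0614 0.1657] [-0.   0.4] [-0.5 -0.2]
BR [ 0.6699 -0.1883  0.1656] [-0.   0.3] [-0.3 -0.1]
FR [ 0.4956 -0.1897  0.1807] [-0.   0.1] [-0.1 -0. ]
FL [0.4885 0.058  0.1751] [-0.   0.1] [-0.2 -0.1]
tip [ 0.4379 -0.0669  0.1603] [ 0.1 -0.3] [0.3 0.1]
root [ 0.486  -0.0674  0.149 ] [ 0.1 -0.3] [0.4 0.1]
FL FR [ 0.0071 -0.2478  0.0056] 0.2479 -88.4
BL BR [ 0.0048 -0.2498 -0.    ] 0.2498 -88.9
FL BL [ 0.1766  0.0034 -0.0094] 0.1768 1.1
FR BR [ 0.1743  0.0014 -0.0151] 0.175 0.5
root tip [-0.0481  0.0005  0.0113] 0.0494 179.4
```

Lid sizes check out (248–250 × 176 mm): it is ajar by about 0.07 rad, with yaw about 1°. The hinge is at about (0.662, -0.064, 0.085) and the grip point at about (0.445, -0.067, 0.152). I'll approach high.

```bash
python3 -m pendant '[[[15,35,0],-3],[[30,70,0],-6],[[45,105,0],-9],[[60,140,0],-12],[[75,175,0],-15],[[90,210,0],-18],[[105,245,0],-18],[[120,280,0],-18]]' 1 60 && python3 -m pendant '[[[15,35,0],0],[[30,70,0],0],[[45,105,0],0],[[60,140,0],0],[[75,175,0],0],[[90,210,0],0],[[105,245,0],0],[[114,268,0],0]]'
```

```text
clock: 0.77
ee_pos: [0.3307, -0.333, 0.2561]
tcp_rot: [-0.0, 1.0, 0.008, -0.0]
contact_force: [0.3, 0.4, 0.5]
width: 0.0856
grip_force: 0.0
clock: 1.43
ee_pos: [0.4454, -0.0631, 0.2565]
tcp_rot: [-0.0, 1.0, 0.009, 0.001]
contact_force: [0.2, 0.0, -0.0]
width: 0.0854
grip_force: 0.0
```

```bash
python3 -m pendant '[[[0,0,-20],0],[[0,0,-40],0],[[0,0,-60],0],[[0,0,-80],0],[[0,0,-94],0],[[0,0,-98],0],[[0,0,-98],0],[[0,0,-98],0]]' && python3 - <<'E'
from h import *
cap('top','t1.png');cap('side','s1.png')
a=cv2.imread('pics/t1.png')[155:315,265:415];b=cv2.imread('pics/s1.png')[150:310,280:430]
cv2.imwrite('pics/c1.png',cv2.resize(np.hstack([a,b]),None,fx=2.6,fy=2.6,interpolation=cv2.INTER_CUBIC))
E
```

```text
clock: 2.1
ee_pos: [0.4447, -0.0668, 0.1586]
tcp_rot: [-0.0, 1.0, 0.008, 0.0]
contact_force: [-0.5, 0.6, -0.2]
width: 0.0853
grip_force: 0.0
```

View pics/c1.png

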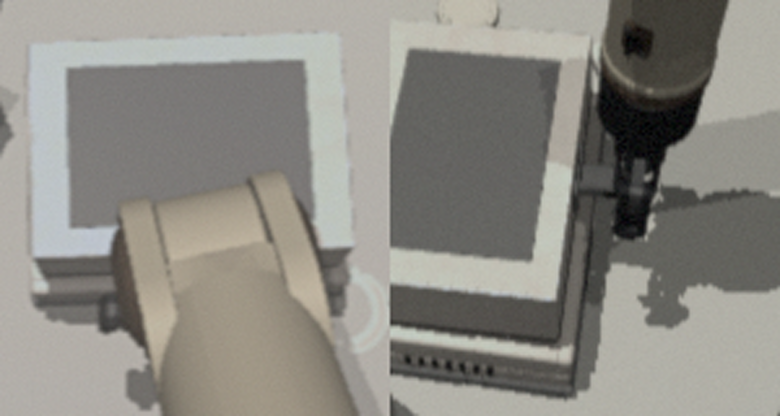

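The handle bar lies between the open fingers (side crop about (615,180)). Now I'll close on it.

```bash
python3 -m pendant '[[[0,0,0],0],[[0,0,0],0],[[0,0,0],0],[[0,0,0],0],[[0,0,0],0],[[0,0,0],0],[[0,0,0],0],[[0,0,0],0]]' 0 50; python3 - <<'E'
import numpy as np
# hinge rel., start angle .07, step
r=np.hypot(222,52);a0=np.arctan2(52,222)
th=np.linspace(.07,np.pi/2,33)
x=-r*np.cos(a0+th);z=r*np.sin(a0+th)
for i in range(4):
    print([[int(round(x[8*i+k]-x[8*i])),int(round(z[8*i+k]-z[8*i]))] for k in range(1,9)])
E
```

```text
clock: 2.87
ee_pos: [0.4445, -0.0669, 0.1584]
tcp_rot: [0.0, 1.0, 0.008, 0.0]
contact_force: [-0.9, -1.5, 2.1]
width: 0.025
grip_force: 53.1
[[3, 10], [7, 20], [12, 30], [16, 39], [22, 49], [27, 58], [33, 67], [40, 75]]
[[7, 8], [14, 16], [22, 24], [30, 31], [38, 37], [47, 44], [55, 50], [65, 55]]
[[9, 5], [19, 10], [29, 14], [39, 18], [49, 21], [59, 24], [70, 26], [80, 28]]
[[11, 1], [21, 2], [32, 2], [43, 2], [53, 1], [64, 0], [75, -1], [85, -4]]
```

```bash
python3 -m pendant '[[[3,0,10],0],[[7,0,20],0],[[12,0,30],0],[[16,0,39],0],[[22,0,49],0],[[27,1,58],0],[[33,1,67],0],[[40,1,75],0]]'
```

```text
clock: 3.53
ee_pos: [0.483, -0.0661, 0.2337]
tcp_rot: [0.0, 1.0, 0.008, -0.002]
contact_force: [-5.0, 0.2, -4.8]
width: 0.0251
grip_force: 50.8
```

```bash
python3 -m pendant '[[[7,0,8],0],[[14,0,16],0],[[22,0,24],0],[[30,1,31],0],[[38,1,37],0],[[47,1,44],0],[[55,1,50],0],[[65,1,55],0]]'
```

```text
clock: 4.2
ee_pos: [0.5472, -0.0648, 0.2892]
tcp_rot: [0.0, 1.0, 0.008, -0.003]
contact_force: [-12.4, -0.1, 7.4]
width: 0.025
grip_force: 53.1
```

```bash
python3 -m pendant '[[[9,0,6],0],[[18,0,12],0],[[28,0,16],0],[[38,1,20],0],[[48,1,23],0],[[58,1,26],0],[[69,1,28],0],[[79,1,30],0]]'
```

```text
clock: 4.87
ee_pos: [0.6282, -0.0632, 0.3198]
tcp_rot: [-0.0, 1.0, 0.008, -0.001]
contact_force: [-8.0, 1.2, 3.4]
width: 0.0246
grip_force: 52.1
```

```bash
python3 -m pendant '[[[11,0,1],0],[[21,0,2],0],[[32,0,2],0],[[43,1,2],0],[[53,1,1],0],[[64,1,0],0],[[75,1,-1],0],[[84,1,-3],0]]'
```

```text
clock: 5.53
ee_pos: [0.7139, -0.0614, 0.3187]
tcp_rot: [-0.001, 1.0, 0.008, 0.001]
contact_force: [-3.5, 2.8, 5.2]
width: 0.0253
grip_force: 53.7
```

```bash
python3 - <<'E'
from h import *
cap('top','t2.png');cap('side','s2.png')
a=cv2.imread('pics/t2.png')[100:300,250:420];b=cv2.imread('pics/s2.png')[100:300,200:400]
cv2.imwrite('pics/c2.png',cv2.resize(np.hstack([a,b]),None,fx=2.1,fy=2.1,interpolation=cv2.INTER_CUBIC))
E
```

```text
(no output)
```

View pics/c2.png

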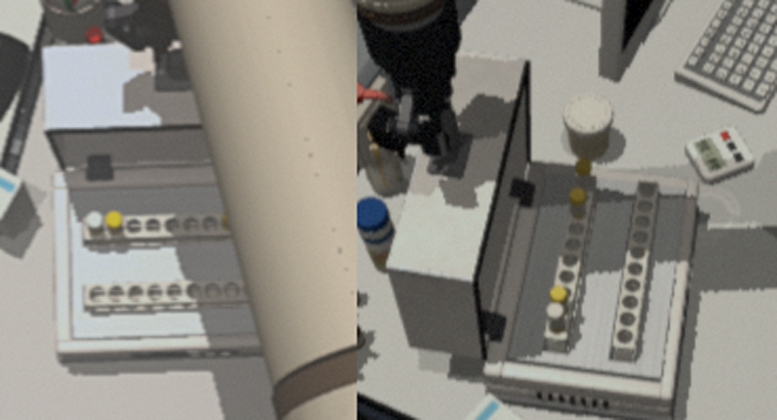

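The loaded rack is in the rear well (left caps at top crop (93,220) and (114,220)). The lid looks upright. I'll check its angle from its rim corners and measure the racks.

```bash
python3 - <<'E'
from h import *
def P(n):
    m,K,R,t=cam(n); return K@np.c_[R,t]
f=2.1
T={'rimTL':(51,130),'rimBL':(64,166),'bodyFL':(58,352),'bodyBL':(54,172),'cap_d':(93,219),'cap_c':(114,219),'rackF':(84,306),'rackR':(84,238)}
S={'rimTL':(482,277),'rimBL':(486,355),'bodyFL':(667,395),'bodyBL':(487,374),'cap_d':(554,316),'cap_c':(558,294),'rackF':(634,357),'rackR':(568,347)}
for k in T:
    a=np.array(T[k])/f+[250,100];b=(np.array(S[k])-[357,0])/f+[200,100]
    h=cv2.triangulatePoints(P('top'),P('side'),a.reshape(2,1),b.reshape(2,1))[:,0];X=h[:3]/h[3]
    print(k,X.round(4),(proj('top',X)[0]-a).round(1),(proj('side',X)[0]-b).round(1))
E
```

```text
rimTL [0.6531 0.0567 0.267 ] [-0.1  1.3] [-1.5 -0.6]
rimBL [0.6682 0.059  0.0959] [-0.1  0.6] [-0.7 -0.3]
bodyFL [0.4742 0.066  0.0791] [ 0.2 -1. ] [1.1 0.4]
bodyBL [0.667  0.0716 0.0758] [-0.1  0.7] [-0.8 -0.3]
cap_d [0.6001 0.0256 0.1423] [-0.   0.3] [-0.4 -0.1]
cap_c [0.5991 0.004  0.1485] [-0.  0.] [-0. -0.]
rackF [0.5169 0.0377 0.0994] [-0.1  0.4] [-0.5 -0.2]
rackR [0.5874 0.0377 0.1002] [-0.2  1.2] [-1.3 -0.5]
```

```bash
python3 - <<'E'
from h import *
f=2.1
for d in (-6,-3,0,3):
    p=[.666-.178*np.sin(np.radians(-d)),.060,.085+.178*np.cos(np.radians(d))]
    for q in (p,[p[0]+.082,p[1],p[2]-.082*np.sin(np.radians(-d))],[.666,.06,.085]):
        a=(proj('top',q)[0]-[250,100])*f; b=(proj('side',q)[0]-[200,100])*f+[357,0]
        print(d,a.round(0),b.round(0))
E
python3 - <<'E'
import cv2
a=cv2.imread('pics/t2.png')[105:200,260:350];b=cv2.imread('pics/s2.png')[120:290,210:300]
a=cv2.resize(a,None,fx=4,fy=4,interpolation=cv2.INTER_CUBIC);b=cv2.resize(b,None,fx=3.4,fy=3.4,interpolation=cv2.INTER_CUBIC)
import numpy as np
o=np.zeros((580,680,3),np.uint8);o[:a.shape[0],:a.shape[1]]=a;o[:b.shape[0],365:365+b.shape[1]]=b;cv2.imwrite('pics/c3.png',o)
E
```

```text
-6 [ 48. 141.] [485. 283.]
-6 [49. 58.] [396. 274.]
-6 [ 64. 172.] [488. 360.]
-3 [ 48. 130.] [475. 281.]
-3 [48. 46.] [385. 270.]
-3 [ 64. 172.] [488. 360.]
0 [ 48. 120.] [464. 279.]
0 [48. 35.] [374. 266.]
0 [ 64. 172.] [488. 360.]
3 [ 48. 111.] [454. 278.]
3 [47. 24.] [363. 262.]
3 [ 64. 172.] [488. 360.]
```

View pics/c3.png

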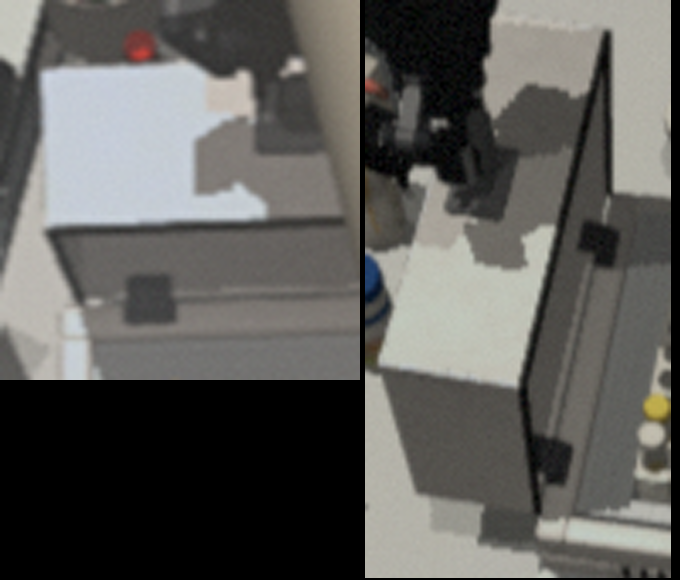

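Rim and top corners match the −3.5° prediction, so the lid is about 3° short of upright. I'll push about 12 mm further.

```bash
python3 -m pendant '[[[3,0,0],0],[[6,0,0],0],[[9,0,-1],0],[[12,0,-1],0],[[12,0,-1],0],[[12,0,-1],0],[[12,0,-1],0],[[12,0,-1],0]]' && python3 - <<'E'
from h import *
cap('top','t4.png');cap('side','s4.png')
a=cv2.imread('pics/t4.png')[105:200,260:350];b=cv2.imread('pics/s4.png')[120:290,210:300]
a=cv2.resize(a,None,fx=4,fy=4,interpolation=cv2.INTER_CUBIC);b=cv2.resize(b,None,fx=3.4,fy=3.4,interpolation=cv2.INTER_CUBIC)
o=np.zeros((580,680,3),np.uint8);o[:a.shape[0],:a.shape[1]]=a;o[:b.shape[0],365:365+b.shape[1]]=b;cv2.imwrite('pics/c4.png',o)
for d in (-4,-2,0,2):
    p=[.667-.178*np.sin(np.radians(-d)),.059,.085+.178*np.cos(np.radians(d))]
    for q in (p,[p[0]+.082,p[1],p[2]-.082*np.sin(np.radians(-d))]):
        a=(proj('top',q)[0]-[260,105])*4; b=(proj('side',q)[0]-[210,120])*3.4+[365,0]
        print(d,a.round(0),b.round(0))
E
```

```text
clock: 6.3
ee_pos: [0.7252, -0.0612, 0.3163]
tcp_rot: [-0.001, 1.0, 0.008, 0.001]
contact_force: [-1.0, 3.4, 4.6]
width: 0.0251
grip_force: 54.3
-4 [ 53. 233.] [526. 386.]
-4 [54. 74.] [381. 369.]
-2 [ 53. 220.] [515. 384.]
-2 [54. 59.] [369. 364.]
0 [ 53. 207.] [503. 382.]
0 [53. 45.] [357. 360.]
2 [ 53. 195.] [492. 380.]
2 [53. 30.] [345. 356.]
```

View pics/c4.png

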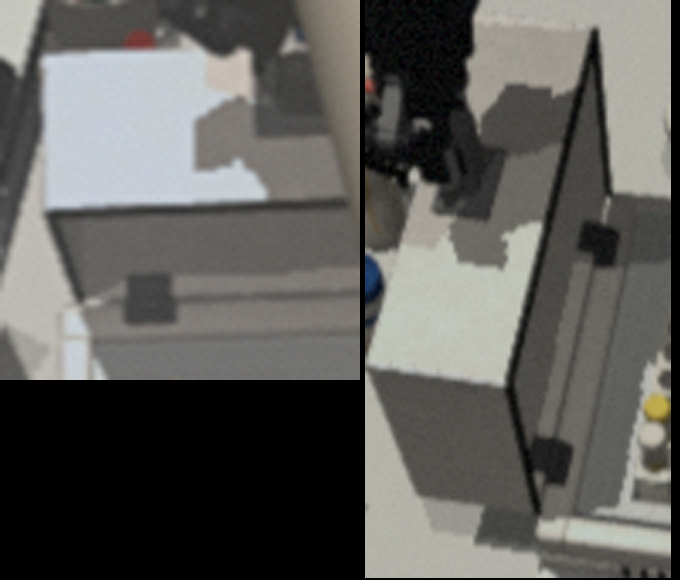

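The corners now read about −1.3° from upright. I'll add 4 mm, then release and rise.

```bash
python3 -m pendant '[[[2,0,0],0],[[4,0,0],0],[[5,0,0],0],[[5,0,0],0],[[5,0,0],0],[[5,0,0],0],[[5,0,0],0],[[5,0,0],0]]' && python3 -m pendant '[[[0,0,0],0],[[0,0,0],0],[[0,0,0],0],[[0,0,0],0],[[0,0,0],0],[[0,0,10],0],[[0,0,25],0],[[0,0,45],0]]' 1; python3 -m pendant '[[[0,0,20],0],[[0,0,40],0],[[-35,0,40],0],[[-70,0,40],0],[[-105,0,40],0],[[-140,0,40],0],[[-170,0,40],0],[[-200,0,40],0]]'
```

```text
clock: 7.07
ee_pos: [0.7295, -0.0611, 0.3152]
tcp_rot: [-0.001, 1.0, 0.008, -0.0]
contact_force: [-3.2, 5.4, 3.2]
width: 0.0249
grip_force: 54.0
clock: 7.73
ee_pos: [0.7289, -0.0633, 0.3588]
tcp_rot: [-0.0, 1.0, 0.008, -0.001]
contact_force: [0.1, -0.5, -0.3]
width: 0.085
grip_force: 0.0
clock: 8.4
ee_pos: [0.528, -0.0629, 0.4]
tcp_rot: [0.0, 1.0, 0.008, 0.0]
contact_force: [1.1, -0.5, 0.6]
width: 0.0855
grip_force: 0.0
```

```bash
python3 -c "
from cell import sense;print(sense()['joint_pos'].round(2))"
```

```text
[ 0.72  0.21 -0.77  1.65  0.15  1.34 -1.62]
```

```bash
python3 -m pendant '[[[-20,-30,0],7],[[-40,-60,0],14],[[-60,-90,0],21],[[-80,-120,0],28],[[-90,-150,0],35],[[-100,-180,0],42],[[-100,-200,0],49],[[-100,-200,0],56]]'; python3 -c "
from cell import sense;print(sense()['joint_pos'].round(2))"
```

```text
clock: 9.07
ee_pos: [0.4274, -0.2694, 0.4]
tcp_rot: [0.001, 0.899, 0.437, -0.001]
contact_force: [-0.5, 0.0, 0.4]
width: 0.0856
grip_force: 0.0
[ 1.13  0.14 -0.69  1.71  0.09  1.33 -0.24]
```

```bash
python3 - <<'E'
from h import *
cap('top','t5.png');cap('side','s5.png')
a=cv2.imread('pics/t5.png')[110:290,265:405];b=cv2.imread('pics/s5.png')[110:310,215:375]
a=cv2.resize(a,None,fx=2.8,fy=2.8,interpolation=cv2.INTER_CUBIC);b=cv2.resize(b,None,fx=2.5,fy=2.5,interpolation=cv2.INTER_CUBIC)
o=np.zeros((504,800,3),np.uint8);o[:a.shape[0],:392]=a;o[:500,400:800]=b;cv2.imwrite('pics/c5.png',o)
E
```

```text
(no output)
```

View pics/c5.png

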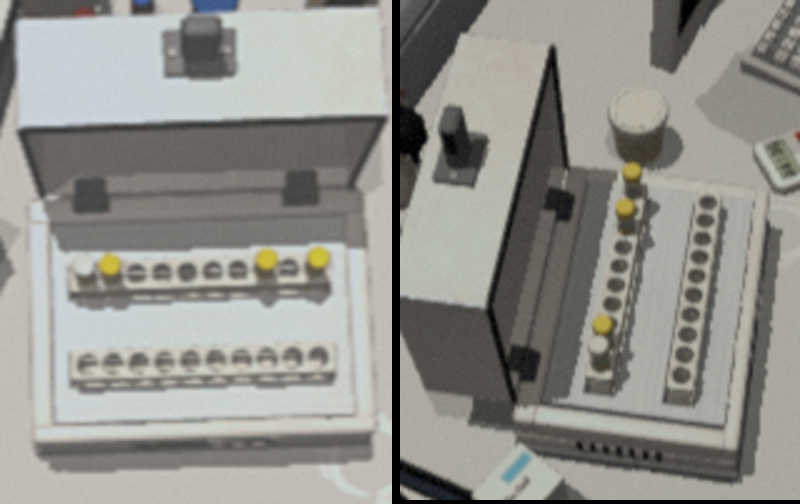

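```bash
python3 - <<'E'
from h import *
t=lambda u,v:onz('top',(u/2.8+265,v/2.8+110),.111)
s=lambda u,v:onz('side',((u-400)/2.5+215,v/2.5+110),.111)
z=lambda n,u,v,h:onz(n,(u/2.8+265,v/2.8+110) if n=='top' else ((u-400)/2.5+215,v/2.5+110),h)
print('top rear c',t(200,270),'p3',t(136,271),'p9',t(288,268))
print('top front p1',t(87,363),'p10',t(318,356))
print('side rear p5.5',s(615.5,275))
print('side front',s(708,203),s(680,376))
for n,l in(('top',[(84,267),(110,265),(266,260),(318,258)]),('side',[(598,345),(602,325),(625,208),(632,172)])):
    print(n,'caps',[z(n,*p,.152).round(4) for p in l])
for d in (-2,0,2):
  for hx in (.664,.667):
    p=[hx+.178*np.sin(np.radians(d)),.059,.085+.178*np.cos(np.radians(d))]
    print(d,hx,((proj('top',p)[0]-[265,110])*2.8).round(),((proj('side',p)[0]-[215,110])*2.5+[400,0]).round())
E
```

```text
top rear c [ 0.60180313 -0.06511745  0.111     ] p3 [ 0.60168876 -0.01506209  0.111     ] p9 [ 0.60245919 -0.13383758  0.111     ]
top front p1 [0.52936135 0.02362133 0.111     ] p10 [ 0.53260878 -0.15507897  0.111     ]
side rear p5.5 [ 0.60211632 -0.06637656  0.111     ]
side front [ 0.53155485 -0.1562277   0.111     ] [0.52901668 0.02260963 0.111     ]
top caps [array([0.5963, 0.0235, 0.152 ]), array([0.5976, 0.0039, 0.152 ]), array([ 0.5998, -0.1135,  0.152 ]), array([ 0.6008, -0.1526,  0.152 ])]
side caps [array([0.5981, 0.0246, 0.152 ]), array([0.5984, 0.0057, 0.152 ]), array([ 0.6005, -0.1121,  0.152 ]), array([ 0.6013, -0.151 ,  0.152 ])]
-2 0.664 [ 23. 144.] [501. 308.]
-2 0.667 [ 23. 140.] [497. 307.]
0 0.664 [ 23. 135.] [493. 306.]
0 0.667 [ 23. 131.] [489. 306.]
2 0.664 [ 23. 127.] [485. 305.]
2 0.667 [ 23. 122.] [481. 305.]
```

Rack holes and caps agree in both views: the rear (loaded) rack's centre is about (0.601, -0.065) at yaw 1°, and the two racks are 70 mm apart as given. The lid rim reads upright within about 1°. Next I'll move over the rack, turn, and part-close the fingers.

```bash
python3 -m pendant '[[[22,25,0],5],[[44,50,0],10],[[66,75,0],15],[[88,100,0],20],[[110,125,0],25],[[132,150,0],30],[[154,178,0],34],[[173,201,0],34]]' 0.6 40; python3 -m pendant '[[[0,0,-30],0],[[0,0,-60],0],[[0,0,-90],0],[[0,0,-120],0],[[0,0,-150],0],[[0,0,-160],0],[[0,0,-160],0],[[0,0,-160],0]]';python3 -c "
from cell import sense;print(sense()['joint_pos'].round(2))"
```

```text
clock: 9.83
ee_pos: [0.6036, -0.058, 0.4002]
tcp_rot: [0.0, 0.73, 0.683, 0.001]
contact_force: [-0.3, -0.3, -0.5]
width: 0.0515
grip_force: 0.0
clock: 10.5
ee_pos: [0.6031, -0.061, 0.2405]
tcp_rot: [0.0, 0.731, 0.682, 0.0]
contact_force: [-0.4, -0.0, 0.8]
width: 0.0514
grip_force: 0.0
[ 0.65  0.53 -0.81  1.67  0.42  1.12 -0.35]
```

```bash
python3 -m pendant '[[[-2,-1,-10],3],[[-2,-1,-25],5],[[-2,-1,-45],5],[[-2,-1,-65],5],[[-2,-1,-80],5],[[-2,-1,-90],5],[[-2,-1,-90],5],[[-2,-1,-90],5]]' && python3 - <<'E'
from h import *
cap('top','t6.png');cap('side','s6.png')
a=cv2.imread('pics/t6.png')[110:290,265:405];b=cv2.imread('pics/s6.png')[110:310,215:375]
a=cv2.resize(a,None,fx=2.8,fy=2.8,interpolation=cv2.INTER_CUBIC);b=cv2.resize(b,None,fx=2.5,fy=2.5,interpolation=cv2.INTER_CUBIC)
o=np.zeros((504,800,3),np.uint8);o[:a.shape[0],:392]=a;o[:500,400:800]=b;cv2.imwrite('pics/c6.png',o)
E
```

```text
clock: 11.17
ee_pos: [0.6008, -0.0628, 0.1495]
tcp_rot: [-0.0, 0.701, 0.713, 0.0]
contact_force: [0.2, 0.2, -0.6]
width: 0.0512
grip_force: 0.0
```

View pics/c6.png

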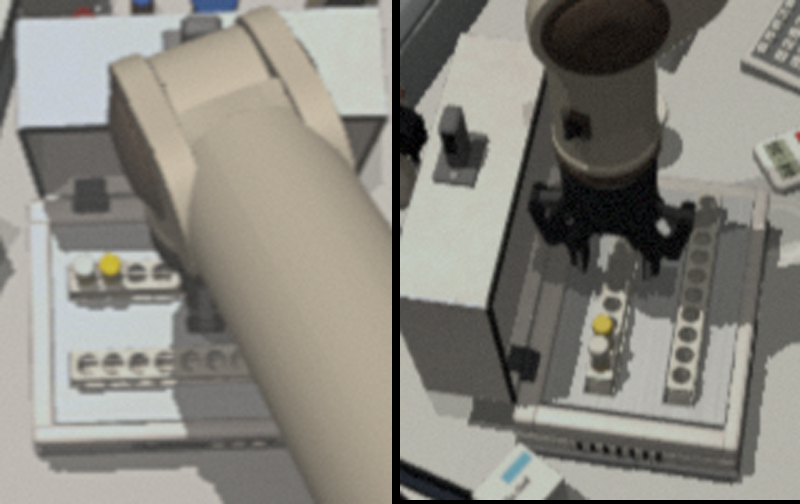

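The fingers straddle the rear rack at mid length (side crop about (620,255)), with the tubes and lid clear. I'll descend the last 34 mm and close.

```bash
python3 -m pendant '[[[0,0,-6],0],[[0,0,-12],0],[[0,0,-18],0],[[0,0,-24],0],[[0,0,-30],0],[[0,0,-34],0],[[0,0,-34],0],[[0,0,-34],0]]' && python3 -m pendant '[[[0,0,0],0],[[0,0,0],0],[[0,0,0],0],[[0,0,0],0],[[0,0,0],0],[[0,0,0],0],[[0,0,0],0],[[0,0,0],0]]' 0 40
```

```text
clock: 11.93
ee_pos: [0.6004, -0.0629, 0.1149]
tcp_rot: [-0.0, 0.701, 0.714, -0.0]
contact_force: [-0.2, 0.1, -0.6]
width: 0.0514
grip_force: 0.0
clock: 12.6
ee_pos: [0.601, -0.0629, 0.1158]
tcp_rot: [0.0, 0.701, 0.713, 0.0]
contact_force: [1.3, -0.3, 4.2]
width: 0.022
grip_force: 39.9
```

Gripped at 22 mm width. Next comes a slow, smooth lift.

```bash
python3 -m pendant '[[[0,0,1],0],[[0,0,2],0],[[0,0,4],0],[[0,0,6],0],[[0,0,9],0],[[0,0,12],0],[[0,0,15],0],[[0,0,18],0]]' && python3 -m pendant '[[[0,0,3],0],[[0,0,6],0],[[0,0,9],0],[[0,0,12],0],[[0,0,15],0],[[0,0,18],0],[[0,0,21],0],[[0,0,24],0]]'
```

```text
clock: 13.27
ee_pos: [0.6006, -0.063, 0.1337]
tcp_rot: [0.0, 0.701, 0.713, 0.0]
contact_force: [-0.2, -0.3, -1.5]
width: 0.0223
grip_force: 39.2
clock: 13.93
ee_pos: [0.6005, -0.063, 0.1576]
tcp_rot: [-0.0, 0.701, 0.713, -0.0]
contact_force: [0.1, 0.6, -1.5]
width: 0.0222
grip_force: 39.2
```

Force is −1.5 N in z, close to the rack's weight with nothing binding. Continuing (42 mm done, 62 to go).

```bash
Z='';python3 -m pendant '[[[0,0,4],0],[[0,0,8],0],[[0,0,12],0],[[0,0,16],0],[[0,0,20],0],[[0,0,24],0],[[0,0,28],0],[[0,0,32],0]]' && python3 -m pendant '[[[0,0,4],0],[[0,0,8],0],[[0,0,12],0],[[0,0,16],0],[[0,0,20],0],[[0,0,24],0],[[0,0,27],0],[[0,0,29],0]]' && python3 -m pendant '[[[0,0,1],0],[[0,0,1],0],[[0,0,1],0],[[0,0,1],0],[[0,0,1],0],[[0,0,1],0],[[0,0,1],0],[[0,0,1],0]]' && python3 - <<'E'
from h import *
cap('top','t7.png');cap('side','s7.png')
a=cv2.imread('pics/t7.png')[110:290,265:405];b=cv2.imread('pics/s7.png')[110:310,215:375]
a=cv2.resize(a,None,fx=2.8,fy=2.8,interpolation=cv2.INTER_CUBIC);b=cv2.resize(b,None,fx=2.5,fy=2.5,interpolation=cv2.INTER_CUBIC)
o=np.zeros((504,800,3),np.uint8);o[:a.shape[0],:392]=a;o[:500,400:800]=b;cv2.imwrite('pics/c7.png',o)
E
```

```text
clock: 14.6
ee_pos: [0.6005, -0.0629, 0.1897]
tcp_rot: [-0.0, 0.701, 0.713, 0.0]
contact_force: [-1.1, -0.0, -1.2]
width: 0.0226
grip_force: 39.2
clock: 15.27
ee_pos: [0.6007, -0.063, 0.2188]
tcp_rot: [0.0, 0.701, 0.713, 0.0]
contact_force: [-0.3, 0.5, -1.0]
width: 0.0222
grip_force: 39.2
clock: 15.93
ee_pos: [0.6005, -0.063, 0.2192]
tcp_rot: [-0.0, 0.701, 0.713, -0.0]
contact_force: [-1.0, -0.1, -2.2]
width: 0.0226
grip_force: 39.2
```

View pics/c7.png

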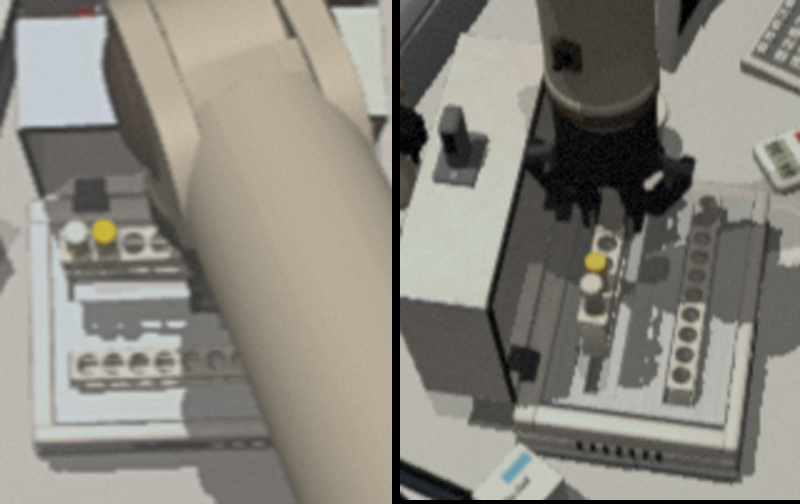

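The rack hangs out of its well with tubes c and d in place (side caps (595,261), (591,284)), the empty rack still in its well and the lid unmoved. Quick level check from the caps and holes.

```bash
python3 - <<'E'
from h import *
def P(n):
    m,K,R,t=cam(n); return K@np.c_[R,t]
for k,a,b in(('d',(75,232),(591,284)),('c',(104,231),(595,261)),('p3',(133,242),(606,242))):
    a=np.array(a)/2.8+[265,110];b=(np.array(b)-[400,0])/2.5+[215,110]
    h=cv2.triangulatePoints(P('top'),P('side'),a.reshape(2,1),b.reshape(2,1))[:,0];X=h[:3]/h[3]
    print(k,X.round(4),(proj('top',X)[0]-a).round(1))
# before the lift, same method
for k,a,b in(('d',(84,267),(598,345)),('c',(110,265),(602,325)),('p3',(136,271),(602,319))):
    a=np.array(a)/2.8+[265,110];b=(np.array(b)-[400,0])/2.5+[215,110]
    h=cv2.triangulatePoints(P('top'),P('side'),a.reshape(2,1),b.reshape(2,1))[:,0];X=h[:3]/h[3]
    print(k,X.round(4))
s=sense();print(s['torque'].round(3),s['contact_force'].round(2))
E
```

```text
d [0.5979 0.0241 0.2546] [ 0. -0.]
c [0.5985 0.0043 0.2551] [ 0.  -0.2]
p3 [ 0.5926 -0.0155  0.2515] [ 0.1 -0.8]
d [0.5977 0.0235 0.1493]
c [0.5986 0.004  0.1484]
p3 [ 0.6018 -0.0155  0.12  ]
[ 0.06  -0.041  0.004] [ 0.31  0.3  -1.89]
```

Caps c and d rose about 105 mm (TCP 103 mm) to equal heights with unchanged x and y, so the rack is level, over its well and about 7 cm up.

```bash
python3 -c "
from cell import ticket;print(ticket.hand_in())"
```

```text
the job is handed in; nothing more can be done
None
```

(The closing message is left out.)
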